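Stack the tool tray on its mate in the drawer and shut the drawer

TASK

Carry the loose tool tray by its handle, with the torch and spanner staying in it, to the open drawer and lower it gently onto the matching tray that lies there, so that the four lugs under its corners drop into that tray's sockets and it sits flat and fully home. The tray in the drawer may have slid forward or back a little, so feel for the sockets rather than force it, and do not let the tool tray fall or press hard. Then push the drawer fully shut, and leave the other things on the counter where they are.

Things in the scene. Friction and masses are not known exactly. Their poses are not given: they have to be found in the camera images.
- tray: Loose grey plastic tool tray, 150 (x) x 200 (y) mm, standing on the counter. Origin: centre of the plane of its lug tips; z up. Four round lugs, 14 mm across, 10 mm long, tip edge chamfered 1 mm, at x = +-48, y = +-86 mm. Flat underside at z = 10, wall tops at z = 50 mm. Handle bar along y above the middle. 0.55 to 0.9 kg with its tools. Fits its mate either way round (half a turn).
- tray_grip (a point): Centre of the tool tray's handle bar, 85 mm above its lug tips; axes as the tray. The bar is 18 mm wide (along x), 18 mm high and 188 mm long (along y), free on both sides; a thin spine stands under it.
- chest: Fixed wooden drawer unit with marble top, 240 (x, deep) x 260 (y, wide) x 195 mm high. Origin at the middle of the lower edge of its front; it extends along its +x, and the drawer comes out along its -x, towards the robot.
- drawer (a joint): How far the drawer is out, in m: 0 is shut, 0.205 fully open (end stop). It runs with some friction, about 5 N to move.
- drawer_floor (a point): Centre of the upper face of the drawer's inner floor (182 in x, 206 mm in y), moving with the drawer; x points to the drawer's back, z up. Side and back walls rise 38 mm over it. The front panel's inner face is at x = -91 mm; it rises 143 mm. On the floor lies the lower tray. When home on it, the tool tray's lug tips are 40 mm and its handle centre 125 mm above this point.
- play_mid (a point): Point in the drawer 50 mm above drawer_floor (same axes), level with the ledge tops of the lower tray (150 x 200 mm). That tray's centre is at y = 0, not turned, but x is anywhere from -13 to +13 mm (loose, not measured; 7 N slides it). Flat ledges at its ends, y = +-72 to +-100 mm, over its whole length, hold square sockets 17 x 17, 12 mm deep, at x = +-48, y = +-86 mm from its centre.
- drawer_handle (a point): Middle of the drawer's round bar handle: 10 mm thick, 110 mm long along y, 35 mm in front of the front panel's outer face (250 mm wide, its top edge 45 mm above this point). Moves with the drawer; axes as drawer_floor. The panel or the bar can be pushed.
- torch_mid (a point): Centre of the steel torch, 118 mm long and 29 mm across at the head, lying along the tool tray's y in its -x half.
- spanner_mid (a point): Centre of the steel adjustable spanner, about 155 mm long and 8 mm thick, lying along the tool tray's y in its +x half.
- pen_stand: White ceramic pen stand with pens, 74 mm across and 95 mm high (pens to 140 mm); origin at the centre of its underside. A bystander.
- screw_jar: Glass jar of 68 mm across and 85 mm high; origin at the centre of its underside. A bystander.
- screwdriver: Grey screwdriver, 190 mm long, lying on the counter. A bystander.
- tape_measure: Tape measure, 62 x 32 x 58 mm; origin at the centre of its underside. A bystander.
- padlock: Brass padlock standing on its base, 42 x 20 mm and 66 mm high; origin at the centre of its underside. A bystander.

How it is judged:
By the outcome, as a careful person would: the job done as asked, in the order asked, and still so for the second after the job is handed in, with the robot touching nothing.
It also fails if it takes over 69 s, if anything falls off the work surface, if the arm or the gripper's body presses on something with over 40 N, if the wrist force passes 120 N, or if a joint passes its speed limit or range.

ROBOT

A 7-joint arm with a two-finger parallel gripper is mounted at the origin on the work surface. World frame = base frame: x ahead of the robot, y to its left, z up, the work surface at z = 0. Lengths are in m, angles in rad, forces in N, time in s.
With the tool pointing down it reaches from about 0.4 to 0.85 m from the base axis. Payload 10.4 kg.
Tool frame: the origin (TCP) lies between the finger pads; the fingertips stand 11 mm ahead of it and the grasp point (between the pads) lies 8 mm behind it (r.tcp_to_tips is the distance from the TCP to the fingertips, in m); z points along the fingers, y is the line along which they close (so a half turn about z gives the same grasp; the last joint's range is limited). The gripper opens to 87 mm and grips with 3 to 60 N. Pads are 19 mm wide; open, the fingers measure 117 mm over their backs; the gripper's body (75 mm by 190 mm) begins 51 mm behind the grasp point.
Start: joints at [1.278, 0.332, -0.065, 1.46, 0.022, 1.35, -0.088], TCP at [0.167, -0.602, 0.202] pointing down, gripper open.
Joint ranges: [-2.6, 2.6], [-0.5, 2.12], [-1.47, 1.34], [0.16, 2.42], [-1.27, 4.41], [0.06, 2.06], [-2.6, 2.6]. Speed limits (rad/s): [2.22, 2.22, 2.79, 2.79, 3.14, 3.14, 3.14].

INTERFACE

Orientations are given as a unit quaternion [x, y, z, w].
In Python, from bench import r gives the robot as it stands. The module is installed in compiled form; this text tells all that it offers.
- The arm moves only by the shell command python3 -m crank 'ROWS' [FORCE]. ROWS is JSON, a list of rows, each an object of numbers: "claw": the closure, from -1 (fully open) to 1 (shut); "dx", "dy", "dz": the shift along the tool's x, y, z each as a share of 3 cm, from -1 to 1; "ax", "ay", "az": the turn, a rotation vector about the tool's x, y, z each as a share of 6 degrees, from -1 to 1. A call has 1 to 8 rows; each row shifts and turns the commanded pose from where the row before left it, along the tool's axes as they then stand; what a row does not reach is not made up. A row lasts 1/12 s, in which the tool goes at most 41.7 mm and 7.16 degrees, less where a joint would pass 70% of its speed; a pose out of reach is approached as far as the arm can. A call with a number of a shift or a turn outside -1 to 1 is refused whole. A call with a gripper value outside its range is refused whole. The fingers move at their own pace and stop on an object; FORCE is the grip in N (left out, the last holds). Time passes only in rows, so rows that do not move let the fingers close. It gives the time, the measured TCP pose, the force, the opening and the grip force at its end, in the units of the state.
- r.read_state(): the state, without advancing time (a new reading comes with each control period).
- r.camera(name): name is "scene" or "top"; returns a dict with "color" (384x512x3 uint8, red, green, blue), "mtx" (3x3 intrinsics, pixels), "R" (3x3) and "t" (3): a world point X has camera coordinates R X + t. Camera axes: x right, y down, z forward; pixel columns grow to the right and rows downward; lengths in m; the calibration is good to about 2 mm. A picture is of the moment at which its call begins. There is no depth.
- r.close_job(): hands the job in; it is judged then, once.
The state is a dict: "time": time; "joint_positions": joint angles; "joint_vel": joint speeds; "joint_torque": joint torques, N m; "ee_pos": TCP position; "eef_rot": TCP orientation; "ft_force": force on the tool from outside, world axes, zero at the start; "torque": the same for the moment, N m; "width": finger opening in m; "grip_force": force on a finger pad.
Only numpy, scipy, OpenCV 4.12 (cv2) and the standard library are available. Lean on these libraries where they do the work, as an engineer would, in place of code of your own. Each camera call takes 0.05 s, during which the arm holds its last target. There are 200 camera calls.

## Working session

There is one attempt and no reset: what is moved stays moved. The work goes in short steps, Python scripts to look and compute and a shell command to move; the robot and the scene stay as the last step left them, time stands still between calls to the robot, and variables do not carry over. Pictures are saved under pics/ and viewed, at most 10 in all, crops included, and the job is handed in when it is done.

```bash
mkdir -p pics; python3 - <<'E'
from bench import r
import cv2,pickle
s=r.read_state();print(s['ee_pos'],s['eef_rot'],s['width'])
d={}
for n in('scene','top'):
    c=r.camera(n);d[n]=c;cv2.imwrite(f'pics/{n}0.png',cv2.resize(c['color'][:,:,::-1],(800,600),interpolation=cv2.INTER_CUBIC))
    print(n,c['mtx'].round(1).tolist(),c['R'].round(3).tolist(),c['t'].round(3).tolist())
pickle.dump(d,open('cam.pkl','wb'))
E
```

```text
[ 0.16646482 -0.60199496  0.20137237] [ 9.90915986e-01  1.34480627e-01 -1.06125572e-04 -6.77597556e-04] 0.08701386504663425
scene [[391.6, 0.0, 253.5], [0.0, 391.6, 192.2], [0.0, 0.0, 1.0]] [[-0.975, -0.224, 0.014], [-0.168, 0.688, -0.706], [0.148, -0.691, -0.708]] [0.601, 0.069, 1.327]
top [[391.3, 0.0, 260.2], [0.0, 391.3, 192.9], [0.0, 0.0, 1.0]] [[-0.013, -1.0, -0.015], [-0.988, 0.015, -0.151], [0.152, 0.013, -0.988]] [0.149, 0.564, 1.056]
```

View pics/scene0.png

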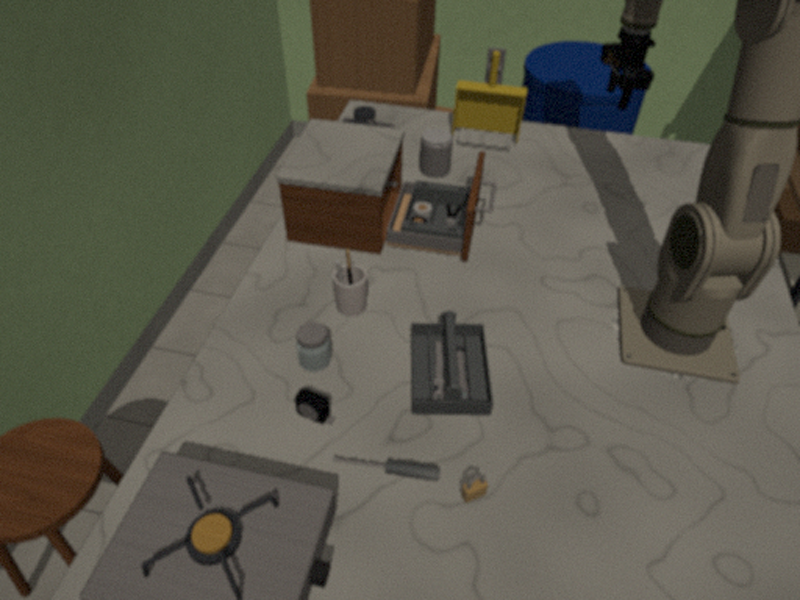

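View pics/top0.png

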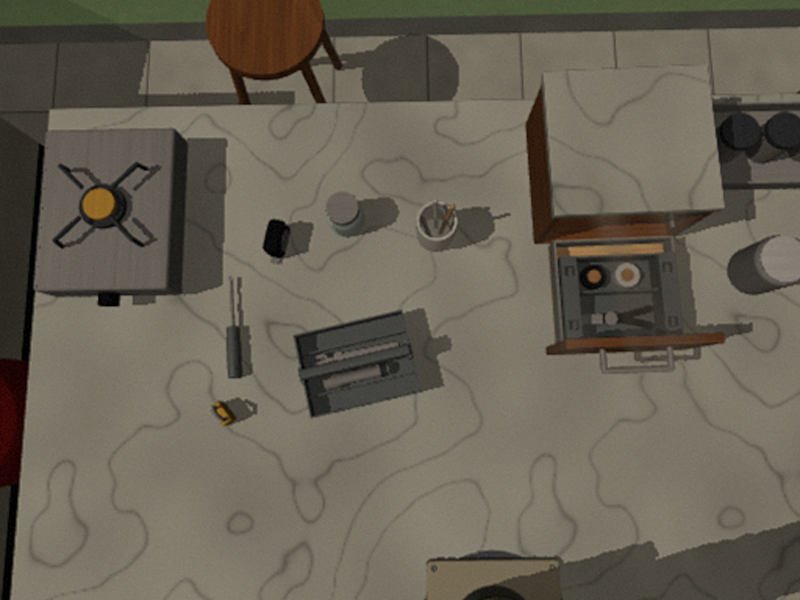

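The top view shows the tool tray at about (355,363), with its handle bar from (300,374) to (410,350). The open drawer is at about (620,290), with sockets near (570,270) and (573,325). I'll zoom in on both.

```bash
python3 - <<'E'
import cv2,pickle,numpy as np
d=pickle.load(open('cam.pkl','rb'));c=d['top']['color'][:,:,::-1]
a=c[190:275,180:290];b=c[135:245,340:470]
f=lambda i,k:cv2.convertScaleAbs(cv2.resize(i,None,fx=k,fy=k,interpolation=cv2.INTER_CUBIC),alpha=1.5)
cv2.imwrite('pics/a.png',f(a,7));cv2.imwrite('pics/b.png',f(b,5))
E
```

```text
(no output)
```

View pics/a.png

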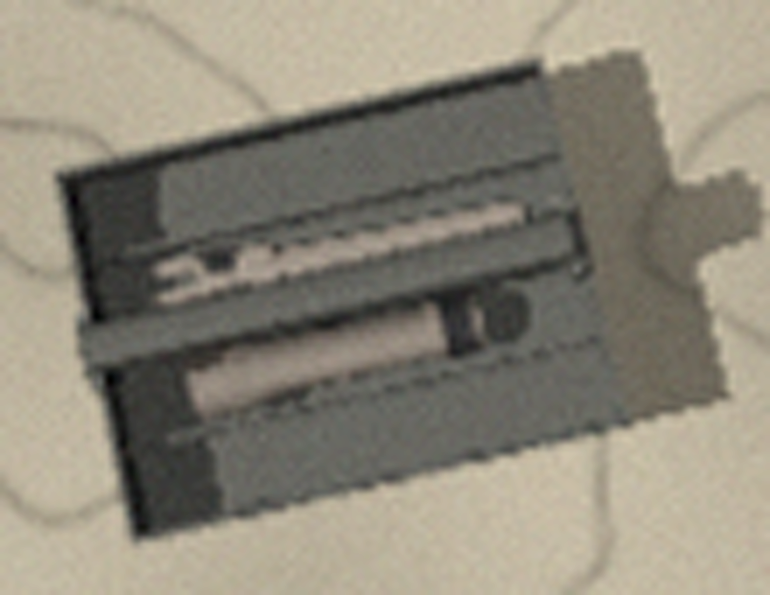

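View pics/b.png

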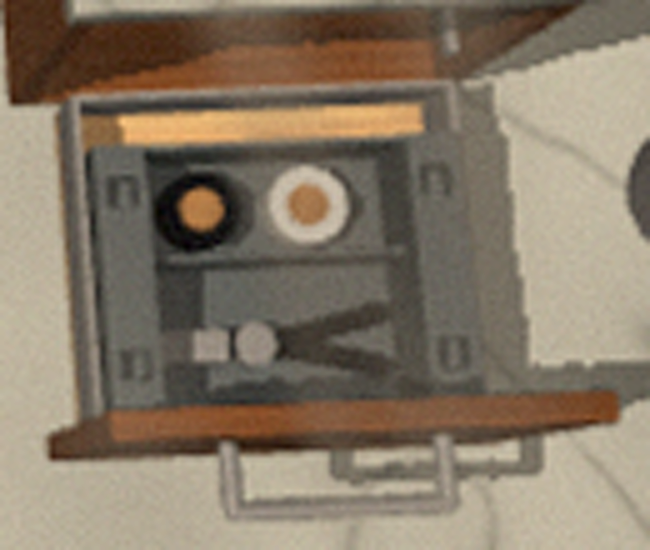

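Crop a shows the tray's wall-top corners at (62,177), (542,65) and (137,535), and the bar ends at (86,347) and (580,243). Crop b shows sockets at (123,192), (437,180), (136,364) and (454,351), handle bar ends at (232,510) and (452,500), and the panel's top edge from (113,440) to (620,420).

```bash
cat > h.py <<'E'
import numpy as np,pickle
from scipy.optimize import least_squares
def proj(c,X):
    p=(np.atleast_2d(X)@c['R'].T+c['t'])@c['mtx'].T
    return p[:,:2]/p[:,2:]
def place(p,yaw,L):
    L=np.atleast_2d(L).astype(float);c,s=np.cos(yaw),np.sin(yaw)
    return np.array(p)+L@np.array([[c,s,0],[-s,c,0],[0,0,1]])
E
python3 - <<'E'
from h import *
d=pickle.load(open('cam.pkl','rb'));c=d['top']
ua=lambda P:(np.array(P)+.5)/7-.5+[180,190]
ub=lambda P:(np.array(P)+.5)/5-.5+[340,135]
# image up = +x world, image left = +y
L=[[.075,.1,.05],[.075,-.1,.05],[-.075,.1,.05],[0,.094,.094],[0,-.094,.094]]
m=ua([[62,177],[542,65],[137,535],[86,347],[580,243]])
f=lambda q:(proj(c,place([q[0],q[1],0],q[2],L))-m).ravel()
s=least_squares(f,[.5,.1,.2]);print('tray',s.x,np.degrees(s.x[2]),f(s.x).round(1))
m2=ub([[123,192],[437,180],[136,364],[454,351],[232,510],[452,500],[113,440],[620,420]])
def g(q,full=True):
    x,y,w,z,th,dx=q
    L=[[dx+.048,.086,.05],[dx+.048,-.086,.05],[dx-.048,.086,.05],[dx-.048,-.086,.05],
     [-.091-th-.035,.055,.098],[-.091-th-.035,-.055,.098],[-.091-th,.125,.143],[-.091-th,-.125,.143]]
    return (proj(c,place([x,y,z],w,L))-m2).ravel()
for reg in (1,):
    s=least_squares(lambda q:np.r_[g(q),(q[4]-.016)/.004,q[5]/.01],[.6,-.25,0,.04,.016,0],);print('drawer',s.x.round(4),np.degrees(s.x[2]),g(s.x).round(1))
q=s.x
sc=d['scene'];k=800/512
L=[[-.091-q[4]-.035,.055,.098],[-.091-q[4]-.035,-.055,.098],[-.091-q[4],.125,.143],[-.091-q[4],-.125,.143]]
print(((proj(sc,place([q[0],q[1],q[3]],q[2],L))+.5)*k).round())
from bench import r
print('yaw tool', r.read_state()['joint_positions'])
E
```

```text
tray [0.45574439 0.22872644 0.20602656] 11.804452382407069 [-0.4 -0.9  1.2 -0.5 -0.7  1.5  0.5  0.3 -0.6 -0.4]
drawer [ 0.578  -0.2344  0.025   0.0187  0.0143 -0.0103] 1.4309496647595354 [ 0.  -0.1 -0.3 -0.3  0.2  0.  -0.   0.1  0.4 -0.1 -0.7  0.3  0.1  0.
  0.3  0.1]
[[490. 211.]
 [494. 184.]
 [474. 211.]
 [485. 152.]]
yaw tool [ 1.2783806   0.33282707 -0.06468085  1.46083522  0.0216224   1.34991808
 -0.08852179]
```

```bash
R='' ; 
python3 -m crank '[{"dz":-1,"claw":-1},{"dx":1,"az":-0.46},{"dx":1,"az":-0.46},{"dx":1,"az":-0.46},{"dx":1,"az":-0.46},{"dx":1,"az":-0.46},{"dx":1,"az":-0.46},{"dx":1,"az":-0.46}]'
```

```text
invalid input at $[0]: expected keys claw, dx, dy, dz, ax, ay, az
```

```bash
python3 -m crank '[{"claw":-1,"dx":0,"dy":0,"dz":-1,"ax":0,"ay":0,"az":0},{"claw":-1,"dx":1,"dy":0,"dz":0,"ax":0,"ay":0,"az":-0.46},{"claw":-1,"dx":1,"dy":0,"dz":0,"ax":0,"ay":0,"az":-0.46},{"claw":-1,"dx":1,"dy":0,"dz":0,"ax":0,"ay":0,"az":-0.46},{"claw":-1,"dx":1,"dy":0,"dz":0,"ax":0,"ay":0,"az":-0.46},{"claw":-1,"dx":1,"dy":0,"dz":0,"ax":0,"ay":0,"az":-0.46},{"claw":-1,"dx":1,"dy":0,"dz":0,"ax":0,"ay":0,"az":-0.46},{"claw":-1,"dx":1,"dy":0,"dz":0,"ax":0,"ay":0,"az":-0.46}]'
```

```text
time: 0.77
ee_pos: [0.3591, -0.5174, 0.2317]
eef_rot: [0.954, 0.3, -0.0, -0.0]
ft_force: [0.4, -0.0, -0.2]
width: 0.0869
grip_force: 0.0
```

```bash
python3 -m crank '[{"claw":-1,"dx":1,"dy":0,"dz":0,"ax":0,"ay":0,"az":-0.46},{"claw":-1,"dx":1,"dy":0,"dz":0,"ax":0,"ay":0,"az":-0.46},{"claw":-1,"dx":1,"dy":0,"dz":0,"ax":0,"ay":0,"az":-0.46},{"claw":-1,"dx":1,"dy":0,"dz":0,"ax":0,"ay":0,"az":-0.46},{"claw":-1,"dx":1,"dy":0,"dz":0,"ax":0,"ay":0,"az":-0.46},{"claw":-1,"dx":1,"dy":0,"dz":0,"ax":0,"ay":0,"az":-0.46},{"claw":-1,"dx":1,"dy":0,"dz":0,"ax":0,"ay":0,"az":-0.46},{"claw":-1,"dx":1,"dy":0,"dz":0,"ax":0,"ay":0,"az":-0.46}]'
python3 -m crank '[{"claw":-1,"dx":1,"dy":0,"dz":0,"ax":0,"ay":0,"az":-0.46},{"claw":-1,"dx":1,"dy":-0.3,"dz":0,"ax":0,"ay":0,"az":-0.46},{"claw":-1,"dx":1,"dy":-0.3,"dz":0,"ax":0,"ay":0,"az":-0.46},{"claw":-1,"dx":1,"dy":-0.3,"dz":0,"ax":0,"ay":0,"az":-0.46},{"claw":-1,"dx":1,"dy":-0.3,"dz":0,"ax":0,"ay":0,"az":-0.46},{"claw":-1,"dx":1,"dy":-0.3,"dz":0,"ax":0,"ay":0,"az":-0.46},{"claw":-1,"dx":1,"dy":-0.3,"dz":0,"ax":0,"ay":0,"az":-0.46},{"claw":-1,"dx":1,"dy":-0.3,"dz":0,"ax":0,"ay":0,"az":-0.46}]'
cat >> h.py <<'E'
def delta(goal,yaw):
    "remaining move in tool axes: shift in units of 3 cm, turn in units of 6 deg; yaw = heading of tool y"
    from bench import r
    from scipy.spatial.transform import Rotation as Ro
    s=r.read_state();T=Ro.from_quat(s['eef_rot']);G=Ro.from_matrix(np.array([[-np.sin(yaw),np.cos(yaw),0],[np.cos(yaw),np.sin(yaw),0],[0,0,-1]]).T@np.eye(3)) if 0 else Ro.from_matrix(np.column_stack([[-np.sin(yaw),np.cos(yaw),0],[np.cos(yaw),np.sin(yaw),0],[0,0,-1]]))
    v=np.array(goal)-s['ee_pos']
    print('t',round(s['time'],2),'pos',s['ee_pos'].round(4) if hasattr(s['ee_pos'],'round') else s['ee_pos'],'F',np.round(s['ft_force'],1),'M',np.round(s['torque'],2),'w',round(s['width'],4),'\n shift/3cm now axes',(T.inv().apply(v)/.03).round(3),'goal axes',(G.inv().apply(v)/.03).round(3),'turn/6deg',(np.degrees((T.inv()*G).as_rotvec())/6).round(3))
E
python3 -c "
from h import *
delta([.4557,.2287,.16],.206)"
```

```text
time: 1.43
ee_pos: [0.529, -0.35, 0.2316]
eef_rot: [0.879, 0.477, -0.0, -0.0]
ft_force: [0.3, 0.8, 0.4]
width: 0.0867
grip_force: 0.0
time: 2.1
ee_pos: [0.5649, -0.1073, 0.2317]
eef_rot: [0.771, 0.637, -0.0, -0.0]
ft_force: [1.4, 0.8, -0.4]
width: 0.0868
grip_force: 0.0
t 2.1 pos [ 0.5649 -0.1073  0.2317] F [ 1.4  0.8 -0.4] M [-0.02 -0.13 -0.01] w 0.0868 
 shift/3cm now axes [10.308 -5.695  2.394] goal axes [11.708 -1.274  2.391] turn/6deg [-0.005 -0.    -3.787]
```

```bash
python3 -m crank '[{"claw":-1,"dx":1,"dy":-0.5,"dz":0,"ax":0,"ay":0,"az":-0.95},{"claw":-1,"dx":1,"dy":-0.4,"dz":0,"ax":0,"ay":0,"az":-0.95},{"claw":-1,"dx":1,"dy":-0.3,"dz":0,"ax":0,"ay":0,"az":-0.95},{"claw":-1,"dx":1,"dy":-0.2,"dz":0,"ax":0,"ay":0,"az":-0.94},{"claw":-1,"dx":1,"dy":-0.1,"dz":0,"ax":0,"ay":0,"az":0},{"claw":-1,"dx":1,"dy":0,"dz":0,"ax":0,"ay":0,"az":0},{"claw":-1,"dx":1,"dy":0,"dz":0,"ax":0,"ay":0,"az":0},{"claw":-1,"dx":1,"dy":0,"dz":0,"ax":0,"ay":0,"az":0}]'
python3 -c "
from h import *
delta([.4557,.2287,.16],.206)"
```

```text
time: 2.77
ee_pos: [0.5009, 0.1317, 0.232]
eef_rot: [0.632, 0.775, -0.0, 0.0]
ft_force: [1.2, 0.2, -0.5]
width: 0.087
grip_force: 0.0
t 2.77 pos [0.5009 0.1317 0.232 ] F [ 1.2  0.2 -0.5] M [ 0.02 -0.09 -0.03] w 0.087 
 shift/3cm now axes [ 3.473 -0.82   2.399] goal axes [ 3.474 -0.812  2.4  ] turn/6deg [-0.002  0.004 -0.024]
```

```bash
python3 -m crank '[{"claw":-1,"dx":0.85,"dy":-0.2,"dz":0.3,"ax":0,"ay":0,"az":0},{"claw":-1,"dx":0.85,"dy":-0.2,"dz":0.4,"ax":0,"ay":0,"az":0},{"claw":-1,"dx":0.85,"dy":-0.2,"dz":0.4,"ax":0,"ay":0,"az":0},{"claw":-1,"dx":0.85,"dy":-0.2,"dz":0.4,"ax":0,"ay":0,"az":0},{"claw":-1,"dx":0,"dy":0,"dz":0.4,"ax":0,"ay":0,"az":0},{"claw":-1,"dx":0,"dy":0,"dz":0.4,"ax":0,"ay":0,"az":0},{"claw":-1,"dx":0,"dy":0,"dz":0,"ax":0,"ay":0,"az":0}]' 50
python3 -c "
from h import *
delta([.4557,.2287,.079],.206)"
```

```text
time: 3.35
ee_pos: [0.4566, 0.2241, 0.1606]
eef_rot: [0.632, 0.775, -0.002, -0.001]
ft_force: [0.2, -0.1, -0.3]
width: 0.0873
grip_force: 0.0
t 3.35 pos [0.4566 0.2241 0.1606] F [ 0.2 -0.1 -0.3] M [-0.04 -0.13  0.06] w 0.0873 
 shift/3cm now axes [0.16  0.01  2.721] goal axes [1.570e-01 1.000e-03 2.721e+00] turn/6deg [-0.033  0.01  -0.025]
```

```bash
python3 -m crank '[{"claw":-1,"dx":0.15,"dy":0,"dz":0.7,"ax":0,"ay":0,"az":0},{"claw":-1,"dx":0,"dy":0,"dz":0.7,"ax":0,"ay":0,"az":0},{"claw":-1,"dx":0,"dy":0,"dz":0.6,"ax":0,"ay":0,"az":0},{"claw":-1,"dx":0,"dy":0,"dz":0.4,"ax":0,"ay":0,"az":0},{"claw":-1,"dx":0,"dy":0,"dz":0.3,"ax":0,"ay":0,"az":0},{"claw":-1,"dx":0,"dy":0,"dz":0,"ax":0,"ay":0,"az":0}]'
python3 - <<'E'
from h import *
import cv2
from bench import r
delta([.4557,.2287,.079],.206)
o=[r.camera(n)['color'][:,:,::-1] for n in('top','scene')]
cv2.imwrite('pics/g.png',np.hstack([cv2.resize(o[0][180:290,170:300],(390,330)),cv2.resize(o[1][180:280,230:345],(390,330))]))
E
```

```text
time: 3.85
ee_pos: [0.4562, 0.2288, 0.0808]
eef_rot: [0.632, 0.775, -0.001, -0.001]
ft_force: [-0.9, -0.4, 0.1]
width: 0.0868
grip_force: 0.0
t 3.85 pos [0.4562 0.2288 0.0808] F [-0.9 -0.4  0.1] M [-0.04 -0.05 -0.01] w 0.0868 
 shift/3cm now axes [-0.    -0.017  0.06 ] goal axes [-0.    -0.018  0.06 ] turn/6deg [-0.021  0.004 -0.033]
```

View pics/g.png

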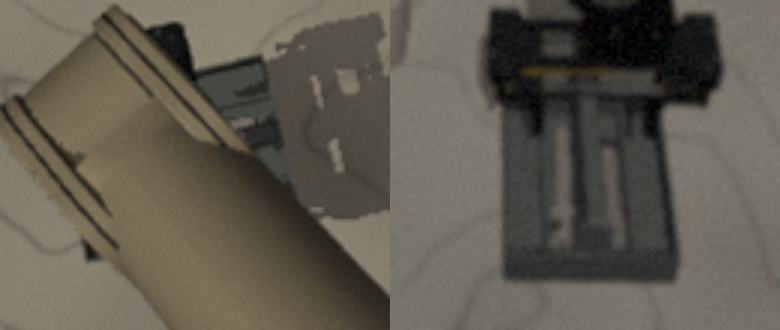

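The right half shows the fingers straddling the bar near (600,110), with the bar between them. I'll close gently and then lift.

```bash
python3 -m crank '[{"claw":1,"dx":0,"dy":0,"dz":0,"ax":0,"ay":0,"az":0},{"claw":1,"dx":0,"dy":0,"dz":0,"ax":0,"ay":0,"az":0},{"claw":1,"dx":0,"dy":0,"dz":0,"ax":0,"ay":0,"az":0},{"claw":1,"dx":0,"dy":0,"dz":0,"ax":0,"ay":0,"az":0},{"claw":1,"dx":0,"dy":0,"dz":0,"ax":0,"ay":0,"az":0},{"claw":1,"dx":0,"dy":0,"dz":0,"ax":0,"ay":0,"az":0},{"claw":1,"dx":0,"dy":0,"dz":0,"ax":0,"ay":0,"az":0},{"claw":1,"dx":0,"dy":0,"dz":0,"ax":0,"ay":0,"az":0}]' 55
python3 -m crank '[{"claw":1,"dx":0,"dy":0,"dz":0,"ax":0,"ay":0,"az":0},{"claw":1,"dx":0,"dy":0,"dz":0,"ax":0,"ay":0,"az":0}]'
python3 -c "
from h import *
delta([.4557,.2287,.079],.206)"
```

```text
time: 4.62
ee_pos: [0.4565, 0.2299, 0.0821]
eef_rot: [0.631, 0.775, -0.0, 0.0]
ft_force: [-0.4, -0.0, 1.4]
width: 0.0416
grip_force: 0.0
time: 4.78
ee_pos: [0.4565, 0.2299, 0.0821]
eef_rot: [0.631, 0.775, -0.0, 0.0]
ft_force: [0.9, 0.3, -0.4]
width: 0.0279
grip_force: 0.0
t 4.78 pos [0.4565 0.2299 0.0821] F [ 0.9  0.3 -0.4] M [ 0.   -0.13  0.06] w 0.0279 
 shift/3cm now axes [-0.034 -0.035  0.103] goal axes [-0.034 -0.035  0.103] turn/6deg [-0.     0.001 -0.021]
```

```bash
python3 -m crank '[{"claw":1,"dx":0,"dy":0,"dz":0.12,"ax":0,"ay":0,"az":0},{"claw":1,"dx":0,"dy":0,"dz":0,"ax":0,"ay":0,"az":0},{"claw":1,"dx":0,"dy":0,"dz":0,"ax":0,"ay":0,"az":0},{"claw":1,"dx":0,"dy":0,"dz":0,"ax":0,"ay":0,"az":0},{"claw":1,"dx":0,"dy":0,"dz":0,"ax":0,"ay":0,"az":0},{"claw":1,"dx":0,"dy":0,"dz":0,"ax":0,"ay":0,"az":0}]' 55
python3 -c "
from h import *
delta([.4557,.2287,.079],.206)"
```

```text
time: 5.28
ee_pos: [0.4566, 0.23, 0.0786]
eef_rot: [0.631, 0.775, 0.0, 0.0]
ft_force: [0.1, 0.4, -0.8]
width: 0.001
grip_force: 0.0
t 5.28 pos [0.4566 0.23   0.0786] F [ 0.1  0.4 -0.8] M [ 0.02 -0.16  0.03] w 0.001 
 shift/3cm now axes [-0.035 -0.037 -0.014] goal axes [-0.035 -0.037 -0.014] turn/6deg [ 0.001  0.001 -0.021]
```

```bash
python3 - <<'E'
from h import *
import cv2
from bench import r
d={n:r.camera(n) for n in('top','scene')};pickle.dump(d,open('cam2.pkl','wb'))
o=[d[n]['color'][:,:,::-1] for n in('top','scene')]
s=r.read_state();p=proj(d['scene'],[s['ee_pos']]);print(p, proj(d['scene'],place([.4557,.2287,0],.206,[[0,.094,.085],[0,-.094,.085],[.075,.1,.05],[-.075,.1,.05]])).round(1))
a=cv2.resize(o[1][180:280,230:345],(790,590),interpolation=cv2.INTER_CUBIC)
cv2.imwrite('pics/g2.png',cv2.convertScaleAbs(a,alpha=2))
E
```

```text
[[288.53632171 223.73296382]] [[290.5 247.3]
 [287.7 199.5]
 [263.7 255.7]
 [315.6 257. ]]
```

View pics/g2.png

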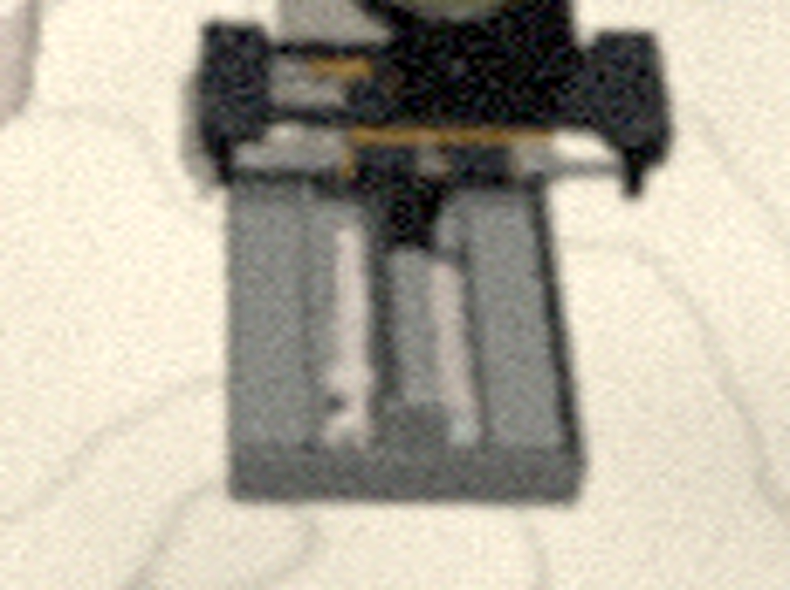

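The tray hasn't moved and the bar reaches from the closed fingers at (415,240) down to (415,440). The fingers are fully shut, and their tips look higher than expected, so they may be above the bar. I'll check tip length and the pose for consistency.

```bash
python3 - <<'E'
from h import *
from bench import r
s=r.read_state();print(r.tcp_to_tips,s)
c=pickle.load(open('cam2.pkl','rb'))['scene']
for z in(.068,.085,.1,.115):print(z,proj(c,[[.4566,.23,z]]).round(1))
E
```

```text
0.011 {'time': 5.3833, 'joint_positions': array([ 0.17008601,  0.29530406, -0.81905257,  1.87068517,  0.243745  ,
        1.07861641, -0.54004574]), 'joint_vel': array([-3.18069960e-04, -1.57533996e-03, -9.76140145e-04, -7.81458263e-06,
       -1.61177968e-03, -2.10100873e-03,  1.14199357e-03]), 'joint_torque': array([-4.14125519e-03, -4.40764904e+01, -7.60293156e+00, -3.42232847e+01,
       -5.94188925e-02, -6.11420590e-03,  2.45327556e-04]), 'ee_pos': array([0.45653857, 0.22995171, 0.07856965]), 'eef_rot': array([6.31513981e-01, 7.75364487e-01, 1.67083080e-05, 5.48440943e-05]), 'ft_force': array([0.29924755, 0.32902422, 0.91106369]), 'torque': array([-0.02425742, -0.05930967, -0.00034568]), 'grip_force': 0.0, 'width': 0.0006724217471480013}
0.068 [[288.2 226. ]]
0.085 [[288.7 222.4]]
0.1 [[289.1 219.1]]
0.115 [[289.5 215.7]]
```

```bash
python3 - <<'E'
from h import *
import cv2
c=pickle.load(open('cam.pkl','rb'))['scene'];c2=pickle.load(open('cam2.pkl','rb'))['scene']
def mark(img,P,x0,y0,w,h,k,cam):
    a=cv2.convertScaleAbs(cv2.resize(img[y0:y0+h,x0:x0+w,::-1],None,fx=k,fy=k,interpolation=cv2.INTER_CUBIC),alpha=2)
    for p in proj(cam,P): cv2.circle(a,tuple(int(v) for v in ((p-[x0,y0]+.5)*k)),3,(0,0,255),-1)
    return a
u=np.array([np.cos(np.radians(-74.5)),np.sin(np.radians(-74.5)),0])
p=np.array([.1665,-.602,.2014]);P=[p+[0,0,-.011]+s*.0435*u for s in(1,-1)]+[p]
A=mark(c['color'],P,375,15,60,66,6,c)
q=np.array([.4565,.23,.0786]);
B=mark(c2['color'],[q,q+[0,0,-.011]],265,185,60,66,6,c2)
cv2.imwrite('pics/ck.png',np.hstack([A,B]))
E
```

```text
(no output)
```

View pics/ck.png

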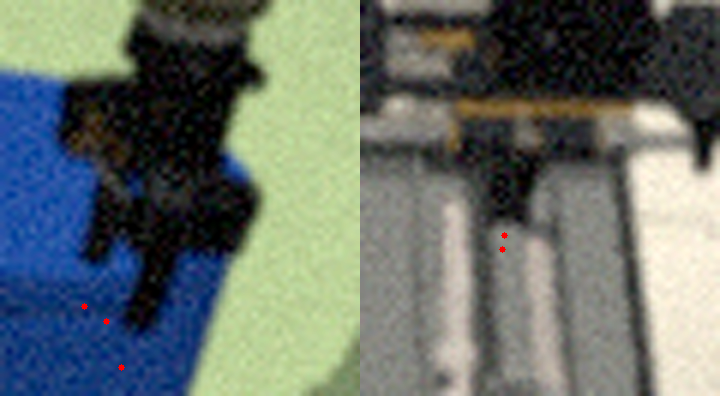

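The red marks are where the reported tips should appear. At the start pose the visible tips are well above them, and here the tips are about 5 px (around 25 mm) higher. So the real fingertips are higher than reported, and the fingers closed just above the bar. I'll feel down gently with shut fingers to calibrate the height on the bar top, which is known to be at z = 0.094.

```bash
for i in 1; do python3 -m crank '[{"claw":1,"dx":0,"dy":0,"dz":0.07,"ax":0,"ay":0,"az":0},{"claw":1,"dx":0,"dy":0,"dz":0,"ax":0,"ay":0,"az":0}]'; done
python3 -m crank '[{"claw":1,"dx":0,"dy":0,"dz":0.07,"ax":0,"ay":0,"az":0},{"claw":1,"dx":0,"dy":0,"dz":0,"ax":0,"ay":0,"az":0}]'
```

```text
time: 5.55
ee_pos: [0.4564, 0.2298, 0.0761]
eef_rot: [0.632, 0.775, -0.0, -0.0]
ft_force: [0.3, 0.3, -0.1]
width: 0.0003
grip_force: 0.0
time: 5.72
ee_pos: [0.4565, 0.2299, 0.0742]
eef_rot: [0.632, 0.775, -0.0, 0.0]
ft_force: [0.6, 0.2, -0.1]
width: 0.0004
grip_force: 0.0
```

```bash
python3 -m crank '[{"claw":1,"dx":0,"dy":0,"dz":0.07,"ax":0,"ay":0,"az":0},{"claw":1,"dx":0,"dy":0,"dz":0,"ax":0,"ay":0,"az":0}]' | grep -E 'ee|ft'
python3 -m crank '[{"claw":1,"dx":0,"dy":0,"dz":0.05,"ax":0,"ay":0,"az":0},{"claw":1,"dx":0,"dy":0,"dz":0,"ax":0,"ay":0,"az":0}]'| grep -E 'ee|ft'
```

```text
ee_pos: [0.4567, 0.23, 0.0739]
eef_rot: [0.632, 0.775, -0.0, 0.001]
ft_force: [-8.5, -5.2, 25.3]
ee_pos: [0.4568, 0.2301, 0.0738]
eef_rot: [0.632, 0.775, -0.0, 0.001]
ft_force: [-15.5, -10.7, 42.3]
```

```bash
python3 - <<'E'
from h import *
import cv2
from bench import r
c=r.camera('scene')
p=np.array(r.read_state()['ee_pos']);x0,y0,k=255,180,7
a=cv2.convertScaleAbs(cv2.resize(c['color'][y0:y0+85,x0:x0+75,::-1],None,fx=k,fy=k,interpolation=cv2.INTER_CUBIC),alpha=2.2)
cv2.imwrite('pics/g3.png',a);print(((proj(c,[p,p-[0,0,.011],p+[0,0,.02]])-[x0,y0]+.5)*k).round())
E
```

```text
[[237. 317.]
 [235. 333.]
 [240. 286.]]
```

View pics/g3.png

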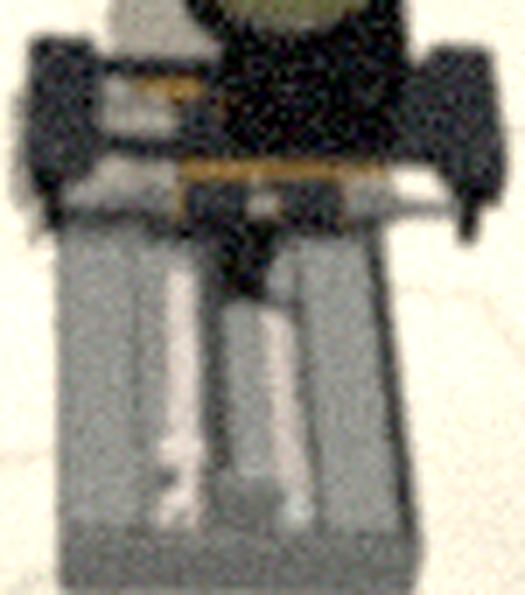

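The shut tips touched the bar top at a reported z of 0.074, with the tips seen at (245,295). So the tips are really 20 mm above the reported TCP, meaning the report is 31 mm too low, and there is little lateral error. I'll back off, open, and grasp at a reported z of about 0.047.

```bash
python3 -m crank '[{"claw":1,"dx":0,"dy":0,"dz":-0.5,"ax":0,"ay":0,"az":0},{"claw":-1,"dx":0,"dy":0,"dz":-0.2,"ax":0,"ay":0,"az":0},{"claw":-1,"dx":0,"dy":0,"dz":0,"ax":0,"ay":0,"az":0},{"claw":-1,"dx":0,"dy":0,"dz":0,"ax":0,"ay":0,"az":0},{"claw":-1,"dx":0,"dy":0,"dz":0,"ax":0,"ay":0,"az":0},{"claw":-1,"dx":0,"dy":0,"dz":0,"ax":0,"ay":0,"az":0},{"claw":-1,"dx":0,"dy":0,"dz":0,"ax":0,"ay":0,"az":0},{"claw":-1,"dx":0,"dy":0,"dz":0,"ax":0,"ay":0,"az":0}]'
python3 -m crank '[{"claw":-1,"dx":0,"dy":0,"dz":0,"ax":0,"ay":0,"az":0},{"claw":-1,"dx":0,"dy":0,"dz":0,"ax":0,"ay":0,"az":0},{"claw":-1,"dx":0,"dy":0,"dz":0,"ax":0,"ay":0,"az":0},{"claw":-1,"dx":0,"dy":0,"dz":0,"ax":0,"ay":0,"az":0},{"claw":-1,"dx":0,"dy":0,"dz":0,"ax":0,"ay":0,"az":0},{"claw":-1,"dx":0,"dy":0,"dz":0,"ax":0,"ay":0,"az":0}]'
python3 -c "
from h import *
delta([.4557,.2287,.047],.206)"
```

```text
time: 6.77
ee_pos: [0.4563, 0.2299, 0.0913]
eef_rot: [0.631, 0.775, -0.0, -0.0]
ft_force: [-0.3, 0.3, 0.2]
width: 0.0396
grip_force: 0.0
time: 7.27
ee_pos: [0.4565, 0.2299, 0.0917]
eef_rot: [0.632, 0.775, 0.0, 0.0]
ft_force: [-0.5, -0.1, -0.7]
width: 0.0793
grip_force: 0.0
t 7.27 pos [0.4565 0.2299 0.0917] F [-0.5 -0.1 -0.7] M [ 0.02 -0.18  0.02] w 0.0793 
 shift/3cm now axes [-0.035 -0.036  1.491] goal axes [-0.035 -0.036  1.491] turn/6deg [ 0.001  0.001 -0.021]
```

```bash
python3 -m crank '[{"claw":-1,"dx":0,"dy":0,"dz":0.3,"ax":0,"ay":0,"az":0},{"claw":-1,"dx":0,"dy":0,"dz":0.3,"ax":0,"ay":0,"az":0},{"claw":-1,"dx":0,"dy":0,"dz":0.2,"ax":0,"ay":0,"az":0},{"claw":-1,"dx":0,"dy":0,"dz":0,"ax":0,"ay":0,"az":0}]' | grep -E 'ee_|ft'
python3 -m crank '[{"claw":-1,"dx":0,"dy":0,"dz":0.25,"ax":0,"ay":0,"az":0},{"claw":-1,"dx":0,"dy":0,"dz":0.25,"ax":0,"ay":0,"az":0},{"claw":-1,"dx":0,"dy":0,"dz":0.2,"ax":0,"ay":0,"az":0},{"claw":-1,"dx":0,"dy":0,"dz":0,"ax":0,"ay":0,"az":0}]'| grep -E 'ee_|ft'
python3 -m crank '[{"claw":1,"dx":0,"dy":0,"dz":0,"ax":0,"ay":0,"az":0},{"claw":1,"dx":0,"dy":0,"dz":0,"ax":0,"ay":0,"az":0},{"claw":1,"dx":0,"dy":0,"dz":0,"ax":0,"ay":0,"az":0},{"claw":1,"dx":0,"dy":0,"dz":0,"ax":0,"ay":0,"az":0},{"claw":1,"dx":0,"dy":0,"dz":0,"ax":0,"ay":0,"az":0},{"claw":1,"dx":0,"dy":0,"dz":0,"ax":0,"ay":0,"az":0},{"claw":1,"dx":0,"dy":0,"dz":0,"ax":0,"ay":0,"az":0},{"claw":1,"dx":0,"dy":0,"dz":0,"ax":0,"ay":0,"az":0}]' 55 >/dev/null
python3 -m crank '[{"claw":1,"dx":0,"dy":0,"dz":0,"ax":0,"ay":0,"az":0},{"claw":1,"dx":0,"dy":0,"dz":0,"ax":0,"ay":0,"az":0},{"claw":1,"dx":0,"dy":0,"dz":0,"ax":0,"ay":0,"az":0},{"claw":1,"dx":0,"dy":0,"dz":0,"ax":0,"ay":0,"az":0},{"claw":1,"dx":0,"dy":0,"dz":0,"ax":0,"ay":0,"az":0},{"claw":1,"dx":0,"dy":0,"dz":0,"ax":0,"ay":0,"az":0}]' 55
```

```text
ee_pos: [0.4554, 0.2293, 0.0658]
ft_force: [-0.3, -0.5, -0.1]
ee_pos: [0.4557, 0.2295, 0.0452]
ft_force: [-0.3, 0.3, -0.1]
time: 9.1
ee_pos: [0.4569, 0.23, 0.0468]
eef_rot: [0.631, 0.775, 0.0, 0.0]
ft_force: [3.3, 1.1, -1.0]
width: 0.0173
grip_force: 55.0
```

Gripped, with a width of 17 mm at 55 N. Now I'll lift.

```bash
python3 -m crank '[{"claw":1,"dx":0,"dy":0,"dz":-0.2,"ax":0,"ay":0,"az":0},{"claw":1,"dx":0,"dy":0,"dz":-0.4,"ax":0,"ay":0,"az":0},{"claw":1,"dx":0,"dy":0,"dz":-0.6,"ax":0,"ay":0,"az":0},{"claw":1,"dx":0,"dy":0,"dz":-0.7,"ax":0,"ay":0,"az":0},{"claw":1,"dx":0,"dy":0,"dz":-0.7,"ax":0,"ay":0,"az":0},{"claw":1,"dx":0,"dy":0,"dz":-0.7,"ax":0,"ay":0,"az":0},{"claw":1,"dx":0,"dy":0,"dz":-0.7,"ax":0,"ay":0,"az":0},{"claw":1,"dx":0,"dy":0,"dz":-0.7,"ax":0,"ay":0,"az":0}]'
python3 -m crank '[{"claw":1,"dx":0,"dy":0,"dz":-0.7,"ax":0,"ay":0,"az":0},{"claw":1,"dx":0,"dy":0,"dz":-0.6,"ax":0,"ay":0,"az":0},{"claw":1,"dx":0,"dy":0,"dz":-0.5,"ax":0,"ay":0,"az":0},{"claw":1,"dx":0,"dy":0,"dz":-0.3,"ax":0,"ay":0,"az":0},{"claw":1,"dx":0,"dy":0,"dz":0,"ax":0,"ay":0,"az":0},{"claw":1,"dx":0,"dy":0,"dz":0,"ax":0,"ay":0,"az":0}]' >/dev/null
python3 - <<'E'
from h import *
import cv2
from bench import r
q=[ .578,-.2344,.025,.0187]
delta(place(q[:2]+[.2468],q[2],[-.0103,0,0])[0],.025)
c=r.camera('scene');o=c['color'][:,:,::-1]
s=r.read_state();p=np.array(s['ee_pos'])-[0,0,.0468]
x0,y0,k=225,130,5
a=cv2.convertScaleAbs(cv2.resize(o[y0:y0+115,x0:x0+130],None,fx=k,fy=k,interpolation=cv2.INTER_CUBIC),alpha=2)
yaw=.204
for u in proj(c,place(p,yaw,[[sx*.075,sy*.1,.05] for sx in(1,-1) for sy in(1,-1)]+[[sx*.048,.086,0] for sx in(1,-1)])):
    cv2.circle(a,tuple(int(v) for v in (u-[x0,y0]+.5)*k),3,(0,0,255),-1)
cv2.imwrite('pics/l.png',a)
E
```

```text
time: 9.77
ee_pos: [0.4555, 0.2298, 0.1891]
eef_rot: [0.631, 0.776, -0.001, -0.0]
ft_force: [1.1, -0.4, -6.9]
width: 0.0176
grip_force: 55.0
t 10.27 pos [0.4561 0.2299 0.2505] F [ 0.   0.6 -8.3] M [-0.1  -0.16  0.01] w 0.0176 
 shift/3cm now axes [-15.917   0.504   0.127] goal axes [-15.572   3.331   0.122] turn/6deg [-0.003  0.004  1.71 ]
```

View pics/l.png

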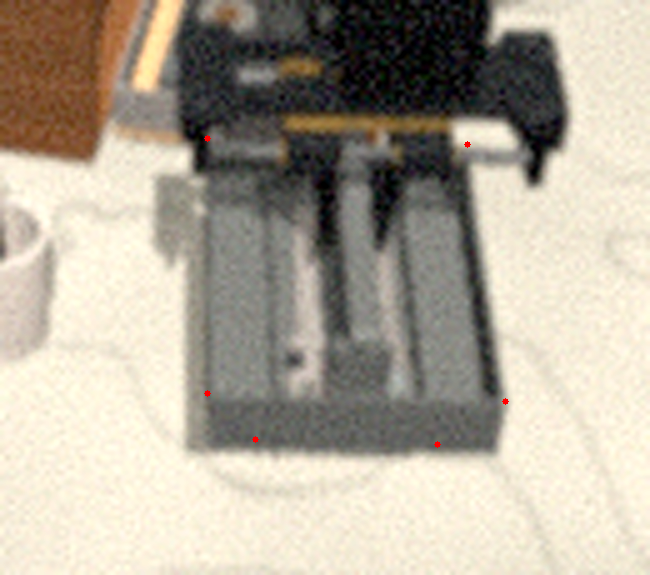

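The tray is held level at about z = 0.2, with the torch and spanner in it. The front edge runs from (208,395) to (497,400), close to the predicted marks. Now I'll carry it to the drawer.

```bash
python3 -m crank '[{"claw":1,"dx":-0.2,"dy":0,"dz":0,"ax":0,"ay":0,"az":0},{"claw":1,"dx":-0.4,"dy":0,"dz":0,"ax":0,"ay":0,"az":0.2},{"claw":1,"dx":-0.6,"dy":0.05,"dz":0,"ax":0,"ay":0,"az":0.3},{"claw":1,"dx":-0.8,"dy":0.1,"dz":0,"ax":0,"ay":0,"az":0.3},{"claw":1,"dx":-0.9,"dy":0.1,"dz":0,"ax":0,"ay":0,"az":0.3},{"claw":1,"dx":-0.9,"dy":0.15,"dz":0,"ax":0,"ay":0,"az":0.3},{"claw":1,"dx":-0.9,"dy":0.2,"dz":0,"ax":0,"ay":0,"az":0.2},{"claw":1,"dx":-0.9,"dy":0.2,"dz":0,"ax":0,"ay":0,"az":0.1}]' >/dev/null
python3 -m crank '[{"claw":1,"dx":-0.9,"dy":0.22,"dz":0,"ax":0,"ay":0,"az":0},{"claw":1,"dx":-0.9,"dy":0.22,"dz":0,"ax":0,"ay":0,"az":0},{"claw":1,"dx":-0.9,"dy":0.22,"dz":0,"ax":0,"ay":0,"az":0},{"claw":1,"dx":-0.9,"dy":0.22,"dz":0,"ax":0,"ay":0,"az":0},{"claw":1,"dx":-0.9,"dy":0.22,"dz":0,"ax":0,"ay":0,"az":0},{"claw":1,"dx":-0.8,"dy":0.2,"dz":0,"ax":0,"ay":0,"az":0},{"claw":1,"dx":-0.6,"dy":0.2,"dz":0,"ax":0,"ay":0,"az":0},{"claw":1,"dx":-0.5,"dy":0.2,"dz":0,"ax":0,"ay":0,"az":0}]'
python3 -c "
from h import *
delta(place([.578,-.2344,.2468],.025,[-.0103,0,0])[0],.025)"
```

```text
time: 11.65
ee_pos: [0.5546, -0.1291, 0.2502]
eef_rot: [0.699, 0.715, -0.001, -0.0]
ft_force: [0.8, 1.4, -6.5]
width: 0.0176
grip_force: 55.0
t 11.65 pos [ 0.5546 -0.1291  0.2502] F [ 0.8  1.4 -6.5] M [-0.02 -0.14 -0.04] w 0.0176 
 shift/3cm now axes [-3.529  0.361  0.116] goal axes [-3.53   0.349  0.115] turn/6deg [-0.01   0.006 -0.034]
```

```bash
python3 -m crank '[{"claw":1,"dx":-0.6,"dy":0.06,"dz":0,"ax":0,"ay":0,"az":0},{"claw":1,"dx":-0.7,"dy":0.06,"dz":0,"ax":0,"ay":0,"az":0},{"claw":1,"dx":-0.7,"dy":0.06,"dz":0,"ax":0,"ay":0,"az":0},{"claw":1,"dx":-0.6,"dy":0.06,"dz":0,"ax":0,"ay":0,"az":0},{"claw":1,"dx":-0.5,"dy":0.06,"dz":0,"ax":0,"ay":0,"az":0},{"claw":1,"dx":-0.3,"dy":0.05,"dz":0,"ax":0,"ay":0,"az":0},{"claw":1,"dx":0,"dy":0,"dz":0,"ax":0,"ay":0,"az":0},{"claw":1,"dx":0,"dy":0,"dz":0,"ax":0,"ay":0,"az":0}]'
python3 - <<'E'
from h import *
import cv2
from bench import r
delta(place([.578,-.2344,.2468],.025,[-.0103,0,0])[0],.025)
c=r.camera('scene');t=r.camera('top');pickle.dump((c,t),open('cam3.pkl','wb'))
f=lambda o,x,y,w,h,k:cv2.convertScaleAbs(cv2.resize(o['color'][y:y+h,x:x+w,::-1],None,fx=k,fy=k,interpolation=cv2.INTER_CUBIC),alpha=1.8)
A=f(c,225,70,100,110,5);B=f(t,325,115,58,110,5)
cv2.imwrite('pics/h.png',np.hstack([A,B]))
p=r.read_state()['ee_pos']-np.array([0,0,.0468])
L=[[.075,.1,.05],[-.075,.1,.05],[.075,-.1,.05],[-.075,-.1,.05]]
print(((proj(c,place(p,.025,L))-[225,70]+.5)*5).round());print(((proj(t,place(p,.025,L))-[325,115]+.5)*5+[500,0]).round())
E
```

```text
time: 12.32
ee_pos: [0.5683, -0.2264, 0.2505]
eef_rot: [0.698, 0.716, 0.0, -0.0]
ft_force: [0.3, 0.3, -7.5]
width: 0.0174
grip_force: 55.0
t 12.32 pos [ 0.5683 -0.2264  0.2505] F [ 0.3  0.3 -7.5] M [ 0.02 -0.16 -0.08] w 0.0174 
 shift/3cm now axes [-0.276 -0.025  0.123] goal axes [-0.276 -0.025  0.123] turn/6deg [-0.003 -0.01   0.009]
[[156. 167.]
 [376. 194.]
 [208.  25.]
 [408.  47.]]
[[ 743.  153.]
 [ 770.  477.]
 [1179.  135.]
 [1217.  459.]]
```

View pics/h.png

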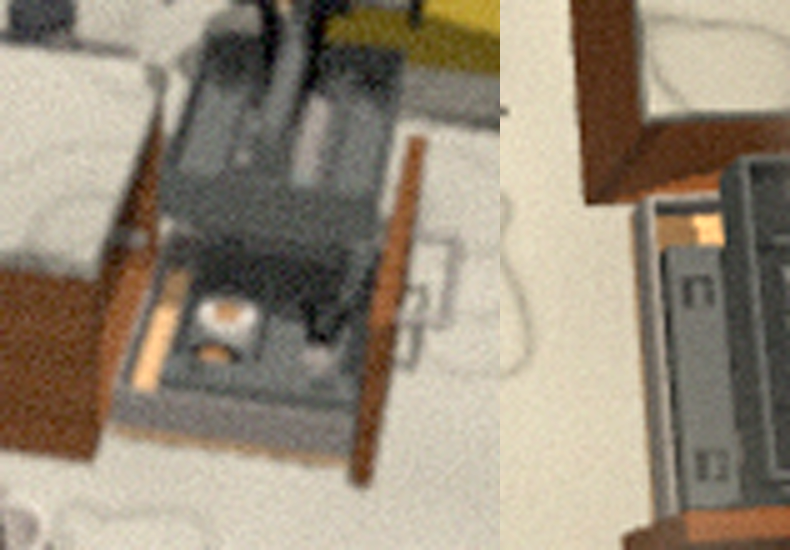

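The tray hangs over the drawer. In the right half, its lower back-left corner is at (724,163), within about 1 px of prediction, and the two left sockets are visible at (697,290) and (713,463). I'll lower it in stages, keeping slightly back from the front panel.

```bash
python3 -m crank '[{"claw":1,"dx":-0.24,"dy":0.07,"dz":0,"ax":0,"ay":0,"az":0},{"claw":1,"dx":0,"dy":0,"dz":0.3,"ax":0,"ay":0,"az":0},{"claw":1,"dx":0,"dy":0,"dz":0.5,"ax":0,"ay":0,"az":0},{"claw":1,"dx":0,"dy":0,"dz":0.5,"ax":0,"ay":0,"az":0},{"claw":1,"dx":0,"dy":0,"dz":0.4,"ax":0,"ay":0,"az":0},{"claw":1,"dx":0,"dy":0,"dz":0.2,"ax":0,"ay":0,"az":0},{"claw":1,"dx":0,"dy":0,"dz":0,"ax":0,"ay":0,"az":0},{"claw":1,"dx":0,"dy":0,"dz":0,"ax":0,"ay":0,"az":0}]'
python3 -c "
from h import *
delta(place([.578,-.2344,.1235],.025,[-.007,0.001,0])[0],.025)"
```

```text
time: 13.08
ee_pos: [0.5705, -0.2341, 0.1939]
eef_rot: [0.698, 0.716, -0.0, -0.0]
ft_force: [0.2, -0.5, -7.6]
width: 0.0174
grip_force: 55.0
t 13.08 pos [ 0.5705 -0.2341  0.1939] F [ 0.2 -0.5 -7.6] M [-0.08 -0.12 -0.02] w 0.0174 
 shift/3cm now axes [0.018 0.017 2.345] goal axes [0.018 0.017 2.345] turn/6deg [-0.    -0.     0.008]
```

```bash
python3 -m crank '[{"claw":1,"dx":0,"dy":0,"dz":0.25,"ax":0,"ay":0,"az":0},{"claw":1,"dx":0,"dy":0,"dz":0.3,"ax":0,"ay":0,"az":0},{"claw":1,"dx":0,"dy":0,"dz":0.25,"ax":0,"ay":0,"az":0},{"claw":1,"dx":0,"dy":0,"dz":0.2,"ax":0,"ay":0,"az":0},{"claw":1,"dx":0,"dy":0,"dz":0,"ax":0,"ay":0,"az":0}]'|grep -E 'ee_|ft'
python3 -m crank '[{"claw":1,"dx":0,"dy":0,"dz":0.2,"ax":0,"ay":0,"az":0},{"claw":1,"dx":0,"dy":0,"dz":0.25,"ax":0,"ay":0,"az":0},{"claw":1,"dx":0,"dy":0,"dz":0.25,"ax":0,"ay":0,"az":0},{"claw":1,"dx":0,"dy":0,"dz":0.15,"ax":0,"ay":0,"az":0},{"claw":1,"dx":0,"dy":0,"dz":0,"ax":0,"ay":0,"az":0}]'|grep -E 'ee_|ft'
```

```text
ee_pos: [0.5695, -0.234, 0.1618]
ft_force: [-0.5, -0.3, -7.8]
ee_pos: [0.5697, -0.234, 0.1367]
ft_force: [0.0, -0.1, -7.3]
```

```bash
python3 -m crank '[{"claw":1,"dx":0,"dy":0,"dz":0.12,"ax":0,"ay":0,"az":0},{"claw":1,"dx":0,"dy":0,"dz":0.12,"ax":0,"ay":0,"az":0},{"claw":1,"dx":0,"dy":0,"dz":0.1,"ax":0,"ay":0,"az":0},{"claw":1,"dx":0,"dy":0,"dz":0,"ax":0,"ay":0,"az":0}]'|grep -E 'ee_|ft'
python3 -m crank '[{"claw":1,"dx":0,"dy":0,"dz":0.07,"ax":0,"ay":0,"az":0},{"claw":1,"dx":0,"dy":0,"dz":0,"ax":0,"ay":0,"az":0}]'|grep -E 'ee_|ft'
python3 -m crank '[{"claw":1,"dx":0,"dy":0,"dz":0.07,"ax":0,"ay":0,"az":0},{"claw":1,"dx":0,"dy":0,"dz":0,"ax":0,"ay":0,"az":0}]'|grep -E 'ee_|ft'
```

```text
ee_pos: [0.5701, -0.2341, 0.1274]
ft_force: [-0.2, 0.4, -7.1]
ee_pos: [0.5704, -0.2342, 0.1257]
ft_force: [-0.6, -0.6, -6.8]
ee_pos: [0.5704, -0.2342, 0.1236]
ft_force: [-0.1, -0.6, -8.6]
```

```bash
python3 -m crank '[{"claw":1,"dx":0,"dy":0,"dz":0.07,"ax":0,"ay":0,"az":0},{"claw":1,"dx":0,"dy":0,"dz":0,"ax":0,"ay":0,"az":0}]'|grep -E 'ee_|ft'
python3 -m crank '[{"claw":1,"dx":0,"dy":0,"dz":0.07,"ax":0,"ay":0,"az":0},{"claw":1,"dx":0,"dy":0,"dz":0,"ax":0,"ay":0,"az":0}]'|grep -E 'ee_|ft'
```

```text
ee_pos: [0.5703, -0.2341, 0.1214]
ft_force: [-0.7, 0.2, -7.9]
ee_pos: [0.5703, -0.2341, 0.1193]
ft_force: [0.1, -0.4, -9.2]
```

```bash
python3 -m crank '[{"claw":1,"dx":0,"dy":0,"dz":0.05,"ax":0,"ay":0,"az":0},{"claw":1,"dx":0,"dy":0,"dz":0,"ax":0,"ay":0,"az":0}]'|grep -E 'ee_|ft'
python3 -m crank '[{"claw":1,"dx":0,"dy":0,"dz":0.04,"ax":0,"ay":0,"az":0},{"claw":1,"dx":0,"dy":0,"dz":0,"ax":0,"ay":0,"az":0}]'|grep -E 'ee_|ft'
```

```text
ee_pos: [0.5706, -0.2342, 0.1188]
ft_force: [-2.8, 1.4, -2.2]
ee_pos: [0.5711, -0.2342, 0.1186]
ft_force: [-3.9, 2.4, 6.3]
```

```bash
python3 -m crank '[{"claw":1,"dx":0,"dy":0,"dz":0.04,"ax":0,"ay":0,"az":0},{"claw":1,"dx":0,"dy":0,"dz":0,"ax":0,"ay":0,"az":0}]'|grep -E 'ee_|ft'
python3 -c "
from bench import r
print(r.read_state()['torque'])"
```

```text
ee_pos: [0.5719, -0.2342, 0.1185]
ft_force: [-4.7, 2.4, 11.3]
[ 0.46604333  0.94669935 -0.023651  ]
```

Contact is at a reported z of 0.1188, which is the ledge top. I'll ease off to a light press and slide in −x to feel for the sockets.

```bash
python3 -m crank '[{"claw":1,"dx":0,"dy":0,"dz":-0.06,"ax":0,"ay":0,"az":0},{"claw":1,"dx":0,"dy":0,"dz":0,"ax":0,"ay":0,"az":0}]'|grep -E 'ee_|ft'
python3 -m crank '[{"claw":1,"dx":0,"dy":-0.05,"dz":0,"ax":0,"ay":0,"az":0},{"claw":1,"dx":0,"dy":0,"dz":0,"ax":0,"ay":0,"az":0}]'|grep -E 'ee_|ft'
python3 -m crank '[{"claw":1,"dx":0,"dy":-0.05,"dz":0,"ax":0,"ay":0,"az":0},{"claw":1,"dx":0,"dy":0,"dz":0,"ax":0,"ay":0,"az":0}]'|grep -E 'ee_|ft'
```

```text
ee_pos: [0.5714, -0.2341, 0.1186]
ft_force: [0.4, 1.5, 3.5]
ee_pos: [0.5686, -0.2342, 0.1172]
ft_force: [-0.2, 0.7, -7.7]
ee_pos: [0.5665, -0.2343, 0.1165]
ft_force: [0.9, 0.6, -8.6]
```

The contact force vanished and z sank, so the lugs have found something. I'll lower gently.

```bash
python3 -m crank '[{"claw":1,"dx":0,"dy":0,"dz":0.05,"ax":0,"ay":0,"az":0},{"claw":1,"dx":0,"dy":0,"dz":0,"ax":0,"ay":0,"az":0}]'|grep -E 'ee_|ft'
python3 -m crank '[{"claw":1,"dx":0,"dy":0,"dz":0.05,"ax":0,"ay":0,"az":0},{"claw":1,"dx":0,"dy":0,"dz":0,"ax":0,"ay":0,"az":0}]'|grep -E 'ee_|ft'
```

```text
ee_pos: [0.5668, -0.2343, 0.1152]
ft_force: [0.7, -0.7, -8.2]
ee_pos: [0.5671, -0.2342, 0.114]
ft_force: [-1.4, 0.6, -7.5]
```

```bash
python3 -m crank '[{"claw":1,"dx":0,"dy":0,"dz":0.06,"ax":0,"ay":0,"az":0},{"claw":1,"dx":0,"dy":0,"dz":0,"ax":0,"ay":0,"az":0}]'|grep -E 'ee_|ft'
python3 -m crank '[{"claw":1,"dx":0,"dy":0,"dz":0.05,"ax":0,"ay":0,"az":0},{"claw":1,"dx":0,"dy":0,"dz":0,"ax":0,"ay":0,"az":0}]'|grep -E 'ee_|ft'
```

```text
ee_pos: [0.5672, -0.2342, 0.1123]
ft_force: [-0.7, -0.5, -7.7]
ee_pos: [0.5673, -0.2342, 0.1109]
ft_force: [0.3, 0.7, -8.0]
```

```bash
python3 -m crank '[{"claw":1,"dx":0,"dy":0,"dz":0.05,"ax":0,"ay":0,"az":0},{"claw":1,"dx":0,"dy":0,"dz":0,"ax":0,"ay":0,"az":0}]'|grep -E 'ee_|ft'
python3 -m crank '[{"claw":1,"dx":0,"dy":0,"dz":0.04,"ax":0,"ay":0,"az":0},{"claw":1,"dx":0,"dy":0,"dz":0,"ax":0,"ay":0,"az":0}]'|grep -E 'ee_|ft'
```

```text
ee_pos: [0.5673, -0.2342, 0.1095]
ft_force: [0.4, 0.6, -7.8]
ee_pos: [0.5676, -0.2343, 0.1089]
ft_force: [-1.7, 0.6, -4.2]
```

It landed 9.9 mm below the ledge contact, so it is home. I'll settle it with a light press and confirm it's captive with a small y nudge.

```bash
python3 -m crank '[{"claw":1,"dx":0,"dy":0,"dz":0.04,"ax":0,"ay":0,"az":0},{"claw":1,"dx":0,"dy":0,"dz":0,"ax":0,"ay":0,"az":0}]'|grep -E 'ee_|ft'
python3 -m crank '[{"claw":1,"dx":0.07,"dy":0,"dz":0,"ax":0,"ay":0,"az":0},{"claw":1,"dx":0,"dy":0,"dz":0,"ax":0,"ay":0,"az":0}]'|grep -E 'ee_|ft'
python3 -m crank '[{"claw":1,"dx":-0.07,"dy":0,"dz":0,"ax":0,"ay":0,"az":0},{"claw":1,"dx":0,"dy":0,"dz":0,"ax":0,"ay":0,"az":0}]'
python3 -c "
from bench import r
print(r.read_state()['torque'])"
```

```text
ee_pos: [0.5681, -0.2343, 0.1089]
ft_force: [-2.9, 0.3, 4.5]
ee_pos: [0.5682, -0.2335, 0.1088]
ft_force: [-1.5, -4.5, 6.9]
time: 17.42
ee_pos: [0.5682, -0.2334, 0.1088]
eef_rot: [0.698, 0.716, 0.001, 0.0]
ft_force: [-3.4, 2.9, 9.0]
width: 0.0177
grip_force: 55.0
[ 0.47843608  0.91549496 -0.04069151]
```

```bash
python3 -m crank '[{"claw":1,"dx":0,"dy":0,"dz":-0.03,"ax":0,"ay":0,"az":0},{"claw":-1,"dx":0,"dy":0,"dz":0,"ax":0,"ay":0,"az":0},{"claw":-1,"dx":0,"dy":0,"dz":0,"ax":0,"ay":0,"az":0},{"claw":-1,"dx":0,"dy":0,"dz":0,"ax":0,"ay":0,"az":0},{"claw":-1,"dx":0,"dy":0,"dz":0,"ax":0,"ay":0,"az":0},{"claw":-1,"dx":0,"dy":0,"dz":0,"ax":0,"ay":0,"az":0},{"claw":-1,"dx":0,"dy":0,"dz":0,"ax":0,"ay":0,"az":0},{"claw":-1,"dx":0,"dy":0,"dz":0,"ax":0,"ay":0,"az":0}]'
python3 -m crank '[{"claw":-1,"dx":0,"dy":0,"dz":0,"ax":0,"ay":0,"az":0},{"claw":-1,"dx":0,"dy":0,"dz":0,"ax":0,"ay":0,"az":0},{"claw":-1,"dx":0,"dy":0,"dz":0,"ax":0,"ay":0,"az":0},{"claw":0.0,"dx":0,"dy":0,"dz":-0.3,"ax":0,"ay":0,"az":0},{"claw":0,"dx":0,"dy":0,"dz":-0.5,"ax":0,"ay":0,"az":0},{"claw":0,"dx":0,"dy":0,"dz":-0.5,"ax":0,"ay":0,"az":0},{"claw":0,"dx":0,"dy":0,"dz":0,"ax":0,"ay":0,"az":0}]'
```

```text
time: 18.08
ee_pos: [0.5674, -0.2343, 0.1082]
eef_rot: [0.698, 0.716, -0.0, 0.0]
ft_force: [0.2, 0.5, -0.4]
width: 0.0565
grip_force: 0.0
time: 18.67
ee_pos: [0.5691, -0.2346, 0.151]
eef_rot: [0.698, 0.716, 0.001, 0.002]
ft_force: [1.2, -0.1, 0.9]
width: 0.065
grip_force: 0.0
```

The tray is released at home. Next I'll rise, back off in front of the drawer and turn the hand 90°, so the narrow side of the body faces the chest.

```bash
python3 -m crank '[{"claw":1,"dx":0,"dy":0,"dz":-0.8,"ax":0,"ay":0,"az":0},{"claw":1,"dx":0,"dy":0,"dz":-0.8,"ax":0,"ay":0,"az":0},{"claw":1,"dx":0,"dy":-0.3,"dz":-0.8,"ax":0,"ay":0,"az":0},{"claw":1,"dx":0,"dy":-0.8,"dz":0,"ax":0,"ay":0,"az":0},{"claw":1,"dx":0,"dy":-0.8,"dz":0,"ax":0,"ay":0,"az":0},{"claw":1,"dx":0,"dy":-0.8,"dz":0,"ax":0,"ay":0,"az":0},{"claw":1,"dx":0,"dy":-0.8,"dz":0,"ax":0,"ay":0,"az":0},{"claw":1,"dx":0,"dy":-0.8,"dz":0,"ax":0,"ay":0,"az":0}]'
python3 -m crank '[{"claw":1,"dx":0,"dy":-0.8,"dz":0,"ax":0,"ay":0,"az":0},{"claw":1,"dx":0,"dy":-0.4,"dz":0,"ax":0,"ay":0,"az":0},{"claw":1,"dx":0,"dy":0,"dz":0,"ax":0,"ay":0,"az":1},{"claw":1,"dx":0,"dy":0,"dz":0,"ax":0,"ay":0,"az":1},{"claw":1,"dx":0,"dy":0,"dz":0,"ax":0,"ay":0,"az":1},{"claw":1,"dx":0,"dy":0,"dz":0,"ax":0,"ay":0,"az":1},{"claw":1,"dx":0,"dy":0,"dz":0,"ax":0,"ay":0,"az":1},{"claw":1,"dx":0,"dy":0,"dz":0,"ax":0,"ay":0,"az":1}]'
python3 -m crank '[{"claw":1,"dx":0,"dy":0,"dz":0,"ax":0,"ay":0,"az":1},{"claw":1,"dx":0,"dy":0,"dz":0,"ax":0,"ay":0,"az":1},{"claw":1,"dx":0,"dy":0,"dz":0,"ax":0,"ay":0,"az":1},{"claw":1,"dx":0,"dy":0,"dz":0,"ax":0,"ay":0,"az":1},{"claw":1,"dx":0,"dy":0,"dz":0,"ax":0,"ay":0,"az":1},{"claw":1,"dx":0,"dy":0,"dz":0,"ax":0,"ay":0,"az":1},{"claw":1,"dx":0,"dy":0,"dz":0,"ax":0,"ay":0,"az":1},{"claw":1,"dx":0,"dy":0,"dz":0,"ax":0,"ay":0,"az":1}]'
python3 -c "
from h import *
delta(place([.578,-.2344,.088],.025,[-.176,0,0])[0],.025-np.pi/2)
from bench import r
print(r.read_state()['joint_positions'].round(2))"
```

```text
time: 19.33
ee_pos: [0.4373, -0.2375, 0.2191]
eef_rot: [0.698, 0.716, -0.0, 0.0]
ft_force: [0.7, 0.4, 0.2]
width: 0.012
grip_force: 0.0
time: 20.0
ee_pos: [0.4029, -0.2384, 0.2193]
eef_rot: [0.886, 0.463, 0.0, 0.0]
ft_force: [0.1, -0.4, -0.1]
width: 0.0006
grip_force: 0.0
time: 20.67
ee_pos: [0.4029, -0.2384, 0.2193]
eef_rot: [0.998, 0.063, 0.0, 0.0]
ft_force: [-0.2, -0.5, 0.3]
width: 0.0005
grip_force: 0.0
t 20.67 pos [ 0.4029 -0.2384  0.2193] F [-0.2 -0.5  0.3] M [ 0.02 -0.02 -0.05] w 0.0005 
 shift/3cm now axes [-0.03   0.01   4.375] goal axes [-0.028  0.014  4.375] turn/6deg [ 0.001 -0.002  0.962]
[ 0.89 -0.   -0.45  1.81 -0.    1.33 -1.  ]
```

```bash
python3 -m crank '[{"claw":1,"dx":-0.3,"dy":0,"dz":0,"ax":0,"ay":0,"az":0.96},{"claw":1,"dx":0,"dy":0,"dz":0.7,"ax":0,"ay":0,"az":0},{"claw":1,"dx":0,"dy":0,"dz":0.8,"ax":0,"ay":0,"az":0},{"claw":1,"dx":0,"dy":0,"dz":0.8,"ax":0,"ay":0,"az":0},{"claw":1,"dx":0,"dy":0,"dz":0.8,"ax":0,"ay":0,"az":0},{"claw":1,"dx":0,"dy":0,"dz":0.8,"ax":0,"ay":0,"az":0},{"claw":1,"dx":0,"dy":0,"dz":0.6,"ax":0,"ay":0,"az":0},{"claw":1,"dx":0,"dy":0,"dz":0,"ax":0,"ay":1,"az":0}]'
python3 -c "
from h import *
delta(place([.578,-.2344,.085],.025,[-.176,0,0])[0],.025-np.pi/2)"
```

```text
time: 21.33
ee_pos: [0.3944, -0.2368, 0.0794]
eef_rot: [0.999, 0.017, 0.049, -0.004]
ft_force: [-0.4, 2.5, 0.2]
width: 0.0002
grip_force: 0.0
t 21.33 pos [ 0.3944 -0.2368  0.0794] F [-0.4  2.5  0.2] M [0.17 0.13 0.04] w 0.0002 
 shift/3cm now axes [ 0.271  0.074 -0.162] goal axes [ 0.254  0.073 -0.187] turn/6deg [-0.073 -0.947  0.083]
```

```bash
python3 -m crank '[{"claw":1,"dx":0.4,"dy":0,"dz":0.04,"ax":0,"ay":0,"az":0},{"claw":1,"dx":0.3,"dy":0,"dz":0.03,"ax":0,"ay":0,"az":0},{"claw":1,"dx":0.2,"dy":0,"dz":0.02,"ax":0,"ay":0,"az":0},{"claw":1,"dx":0.2,"dy":0,"dz":0.02,"ax":0,"ay":0,"az":0}]'|grep -E 'ee_|ft'
python3 -m crank '[{"claw":1,"dx":0.2,"dy":0,"dz":0.02,"ax":0,"ay":0,"az":0},{"claw":1,"dx":0.2,"dy":0,"dz":0.02,"ax":0,"ay":0,"az":0},{"claw":1,"dx":0.2,"dy":0,"dz":0.02,"ax":0,"ay":0,"az":0}]'|grep -E 'ee_|ft'
```

```text
ee_pos: [0.4278, -0.2387, 0.085]
ft_force: [-8.8, -0.5, 4.7]
ee_pos: [0.4452, -0.2383, 0.0848]
ft_force: [-6.2, -0.5, 2.7]
```

Pushing with about 6 N, and the drawer is moving.

```bash
python3 -m crank '[{"claw":1,"dx":0.3,"dy":0,"dz":0.03,"ax":0,"ay":0,"az":0},{"claw":1,"dx":0.35,"dy":0,"dz":0.035,"ax":0,"ay":0,"az":0},{"claw":1,"dx":0.35,"dy":0,"dz":0.035,"ax":0,"ay":0,"az":0},{"claw":1,"dx":0.35,"dy":0,"dz":0.035,"ax":0,"ay":0,"az":0},{"claw":1,"dx":0.35,"dy":0,"dz":0.035,"ax":0,"ay":0,"az":0},{"claw":1,"dx":0.35,"dy":0,"dz":0.035,"ax":0,"ay":0,"az":0},{"claw":1,"dx":0.35,"dy":0,"dz":0.035,"ax":0,"ay":0,"az":0},{"claw":1,"dx":0.35,"dy":0,"dz":0.035,"ax":0,"ay":0,"az":0}]'|grep -E 'ee_|ft'
python3 -m crank '[{"claw":1,"dx":0.35,"dy":0,"dz":0.035,"ax":0,"ay":0,"az":0},{"claw":1,"dx":0.35,"dy":0,"dz":0.035,"ax":0,"ay":0,"az":0},{"claw":1,"dx":0.35,"dy":0,"dz":0.035,"ax":0,"ay":0,"az":0},{"claw":1,"dx":0.35,"dy":0,"dz":0.035,"ax":0,"ay":0,"az":0},{"claw":1,"dx":0.3,"dy":0,"dz":0.03,"ax":0,"ay":0,"az":0},{"claw":1,"dx":0.2,"dy":0,"dz":0.02,"ax":0,"ay":0,"az":0},{"claw":1,"dx":0.15,"dy":0,"dz":0.015,"ax":0,"ay":0,"az":0}]'|grep -E 'ee_|ft'
```

```text
ee_pos: [0.5278, -0.2363, 0.0848]
ft_force: [-5.8, -1.2, 1.4]
ee_pos: [0.5899, -0.2342, 0.0849]
ft_force: [-5.0, -3.5, -0.4]
```

```bash
python3 -m crank '[{"claw":1,"dx":0.25,"dy":0,"dz":0.025,"ax":0,"ay":0,"az":0},{"claw":1,"dx":0.25,"dy":0,"dz":0.025,"ax":0,"ay":0,"az":0},{"claw":1,"dx":0.2,"dy":0,"dz":0.02,"ax":0,"ay":0,"az":0},{"claw":1,"dx":0.1,"dy":0,"dz":0.01,"ax":0,"ay":0,"az":0}]'|grep -E 'ee_|ft'
python3 -m crank '[{"claw":1,"dx":0.1,"dy":0,"dz":0.01,"ax":0,"ay":0,"az":0},{"claw":1,"dx":0.1,"dy":0,"dz":0.01,"ax":0,"ay":0,"az":0}]'|grep -E 'ee_|ft'
```

```text
ee_pos: [0.6141, -0.2332, 0.0852]
ft_force: [-4.3, -3.1, -1.8]
ee_pos: [0.6192, -0.2331, 0.0851]
ft_force: [-5.9, -1.9, -0.4]
```

```bash
python3 -m crank '[{"claw":1,"dx":0.1,"dy":0,"dz":0.01,"ax":0,"ay":0,"az":0},{"claw":1,"dx":0.1,"dy":0,"dz":0.01,"ax":0,"ay":0,"az":0}]'|grep -E 'ee_|ft'
python3 -m crank '[{"claw":1,"dx":0.1,"dy":0,"dz":0.01,"ax":0,"ay":0,"az":0},{"claw":1,"dx":0.05,"dy":0,"dz":0.01,"ax":0,"ay":0,"az":0}]'|grep -E 'ee_|ft'
```

```text
ee_pos: [0.6211, -0.2332, 0.0847]
ft_force: [-41.0, 3.4, 24.2]
ee_pos: [0.6213, -0.2333, 0.0843]
ft_force: [-58.1, 6.2, 35.9]
```

It stopped firmly at x = 0.621. I'll back off and check numerically that the drawer is shut.

```bash
python3 -m crank '[{"claw":1,"dx":-0.4,"dy":0,"dz":-0.04,"ax":0,"ay":0,"az":0},{"claw":1,"dx":-0.8,"dy":0,"dz":-0.08,"ax":0,"ay":0,"az":0},{"claw":1,"dx":-1,"dy":0,"dz":-0.1,"ax":0,"ay":0,"az":0},{"claw":1,"dx":-1,"dy":0,"dz":-0.1,"ax":0,"ay":0,"az":0},{"claw":1,"dx":-1,"dy":0,"dz":-0.6,"ax":0,"ay":0,"az":0},{"claw":1,"dx":-1,"dy":0,"dz":-0.8,"ax":0,"ay":0,"az":0},{"claw":1,"dx":-0.5,"dy":0,"dz":-0.8,"ax":0,"ay":0,"az":0},{"claw":1,"dx":0,"dy":1,"dz":-0.5,"ax":0,"ay":0,"az":0}]'|grep -E 'ee_|ft'
python3 - <<'E'
from h import *
from bench import r
import cv2
c=r.camera('top');c2=r.camera('scene');pickle.dump((c,c2),open('cam4.pkl','wb'))
q=[.578,-.2344,.0187]
# where the shut panel's front top edge & handle should be, rows in top view; scan columns for brown panel / bar
for d in(.195,.2,.205):
    print(d,proj(c,place(q,.025,[[d-.1053,0,.143],[d-.1403,0.02,.098],[d-.1403,-.02,.098]])).round(1).tolist())
p=proj(c,place(q,.025,[[.205-.1403,.02,.098]]))[0];u=int(round(p[0]))
for du in(0,8):
  print([tuple(int(v) for v in c['color'][y,u+du]) for y in range(int(p[1])-32,int(p[1])+14)])
E
```

```text
ee_pos: [0.4511, -0.2638, 0.1604]
ft_force: [3.3, -0.4, 0.8]
0.195 [[405.5, 144.0], [393.2, 161.9], [408.4, 161.2]]
0.2 [[405.4, 142.1], [393.0, 160.0], [408.2, 159.4]]
0.205 [[405.2, 140.2], [392.9, 158.2], [408.0, 157.5]]
[(120, 114, 100), (116, 111, 94), (117, 110, 99), (114, 106, 93), (115, 108, 96), (115, 110, 95), (114, 106, 92), (112, 105, 92), (112, 105, 93), (115, 109, 94), (82, 78, 68), (63, 60, 54), (62, 56, 46), (78, 58, 41), (86, 60, 40), (85, 61, 45), (88, 63, 46), (89, 63, 46), (71, 54, 43), (64, 50, 41), (59, 50, 39), (57, 47, 37), (62, 51, 43), (63, 55, 44), (59, 48, 38), (61, 50, 42), (58, 50, 41), (62, 49, 42), (63, 55, 44), (58, 51, 40), (59, 48, 40), (56, 47, 40), (103, 95, 83), (113, 106, 93), (94, 87, 78), (92, 85, 76), (99, 90, 83), (85, 79, 72), (105, 99, 87), (117, 111, 96), (113, 107, 94), (113, 108, 95), (115, 110, 96), (114, 109, 94), (113, 109, 95), (113, 107, 94)]
[(118, 112, 99), (120, 113, 98), (117, 112, 98), (117, 111, 97), (122, 117, 104), (120, 115, 101), (117, 114, 100), (118, 113, 101), (118, 114, 100), (114, 109, 95), (77, 73, 64), (51, 48, 42), (56, 43, 32), (77, 52, 32), (80, 50, 28), (82, 51, 34), (81, 50, 29), (82, 52, 34), (54, 35, 26), (41, 32, 25), (49, 39, 30), (53, 40, 30), (50, 38, 30), (51, 40, 32), (51, 39, 33), (50, 40, 33), (54, 43, 35), (52, 39, 32), (57, 45, 37), (59, 47, 39), (59, 47, 39), (61, 50, 40), (72, 66, 59), (69, 67, 57), (83, 78, 68), (95, 89, 79), (96, 89, 81), (74, 69, 60), (67, 64, 55), (98, 90, 79), (102, 98, 84), (104, 98, 84), (99, 95, 80), (104, 97, 86), (108, 102, 90), (111, 107, 93)]
```

```bash
python3 - <<'E'
from h import *
c,c2=pickle.load(open('cam4.pkl','rb'))
def bp(u,v,z):
    d=c['R'].T@np.linalg.solve(c['mtx'],[u,v,1]);o=-c['R'].T@c['t'];return (o+d*(z-o[2])/d[2])
def loc(P):
    w=.025;e=P-np.array([.578,-.2344,0]);return np.array([e[0]*np.cos(w)+e[1]*np.sin(w),-e[0]*np.sin(w)+e[1]*np.cos(w)])
for n,u,v,z in[('chest low corner',342,155,0),('low corner from top0',342.1,154.6,0),('top front edge now',393,135.5,.195),('top front edge R',401,135.5,.195),('panel top inner',393,138.5,.163),('panel top outer',393,143.8,.163),('bar',393,160.5,.119),
 ('top0 FL',353,136,.195),('top0 FR',461.7,132.2,.195),('top0 BL',348.5,46,.195),('top0 BR',454,42,.195)]:
    print(n,loc(bp(u,v,z)).round(4))
t0=pickle.load(open('cam.pkl','rb'))['top']['color']
for u in(393,401,430):print(u,[int(t0[y,u].sum()) for y in range(128,165)])
for u in(393,401,430):print(u,[int(c['color'][y,u].sum()) for y in range(128,165)])
E
```

```text
chest low corner [0.1075 0.1292]
low corner from top0 [0.1087 0.1288]
top front edge now [0.1037 0.0412]
top front edge R [0.1029 0.0216]
panel top inner [0.1052 0.0308]
panel top outer [0.0913 0.0321]
bar [0.0579 0.021 ]
top0 FL [0.1066 0.1394]
top0 FR [ 0.1049 -0.1276]
top0 BL [0.345  0.1333]
top0 BR [ 0.3435 -0.1357]
393 [350, 346, 345, 354, 338, 337, 339, 334, 253, 193, 168, 166, 166, 156, 157, 160, 197, 197, 193, 186, 198, 195, 195, 194, 265, 245, 181, 167, 225, 300, 334, 325, 321, 303, 291, 233, 173]
401 [349, 346, 348, 358, 352, 358, 358, 336, 233, 157, 117, 112, 132, 105, 118, 164, 185, 177, 177, 176, 182, 179, 181, 202, 265, 227, 169, 150, 237, 324, 336, 326, 315, 316, 271, 218, 156]
430 [340, 338, 346, 342, 340, 343, 300, 236, 194, 191, 190, 201, 193, 250, 275, 281, 285, 217, 163, 160, 165, 150, 178, 239, 266, 268, 279, 266, 267, 264, 248, 254, 244, 215, 205, 219, 210]
393 [326, 313, 319, 320, 312, 309, 310, 318, 228, 177, 164, 177, 186, 191, 197, 198, 168, 155, 148, 141, 156, 162, 145, 153, 149, 153, 162, 149, 147, 143, 281, 312, 259, 253, 272, 236, 291]
401 [327, 325, 343, 336, 331, 332, 332, 318, 214, 141, 131, 161, 158, 167, 160, 168, 115, 98, 118, 123, 118, 123, 123, 123, 132, 123, 139, 145, 145, 151, 197, 193, 229, 263, 266, 203, 186]
430 [313, 317, 311, 327, 323, 322, 293, 233, 166, 172, 193, 186, 195, 190, 186, 160, 144, 151, 145, 150, 143, 148, 149, 145, 138, 143, 144, 144, 165, 286, 328, 325, 255, 206, 217, 291, 327]
```

The panel's inner face now reads x ≈ 0.105 in the drawer frame, flush with the chest front at about 0.104–0.108, and the drawer hit a hard stop. So it is shut and the robot is clear. Handing in.

```bash
python3 -c "
from bench import r
s=r.read_state();print(s['time'],s['ft_force']);print(r.close_job())"
```

```text
24.7667 [-0.12056569 -0.68343039  0.20956749]
the job is handed in; nothing more can be done
None
```

The tool tray, with its tools, is seated in the lower tray's sockets (it dropped 9.9 mm of the 10 mm lug length), the drawer is pushed to its hard stop and looks flush with the chest, and the job was handed in at 24.8 s with the arm clear; I did not re-check the bystanders by camera at the end.

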